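# Put the dried breakfast boards away in the graded stand

### The arm

A 6-joint arm with a two-finger parallel gripper is mounted at the origin on a cart in front of the work surface, level with it; the furniture and walls round the work are solid. World frame = base frame: x ahead of the robot, y to its left, z up, the work surface at z = 0. Lengths are in mm, angles in rad, forces in N, time in s.
With the tool pointing down it reaches from about 300 to 775 mm from the base axis. Payload 14.6 kg.
Tool frame: the origin (TCP) lies midway between the tips of the shut fingers; the grasp point (between the pads) lies behind it (manip.grip_depth is the z of the grasp point in the tool frame, in mm); z points along the fingers, y is the line along which they close (so a half turn about z gives the same grasp; the last joint's range is limited). The gripper opens to 94 mm and grips with 3 to 60 N. Pads are 16 mm wide; open, the fingers measure 119 mm over their backs; the gripper's body (75 mm by 177 mm) begins 78 mm behind the grasp point.
Start: joints at [-1.28, 0.3, 1.521, -0, 1.321, -0.067], TCP at [192.61, -515.161, 205.446] pointing down, gripper open.
Joint ranges: [-3.03, 3.03], [-0.79, 2.21], [0.23, 2.52], [-1.04, 4.18], [0, 3.07], [-2.55, 2.55]. Speed limits (rad/s): [2.22, 2.22, 2.57, 3.14, 3.14, 3.14].

### API

Orientations are given as [roll, pitch, yaw] about the fixed x, y, z axes, in that order (R = Rz(yaw) Ry(pitch) Rx(roll)).
In Python, from cell import manip gives the robot as it stands.
- The arm moves only by the tool send_path, called after ">>>" by a JSON object that holds its "name" and its "arguments", one argument or row to a line. Schema: {"type":"object","properties":{"deltas":{"type":"object","properties":{"segments":{"type":"array","items":{"type":"array","items":{"type":"number"},"minItems":6,"maxItems":6},"minItems":1,"maxItems":5}},"additionalProperties":false,"required":["segments"]},"aperture":{"type":"number"},"grip_force":{"type":"number"},"only":{"type":"string"},"quiet":{"type":"boolean"},"lines":{"type":"string"}},"required":["deltas"],"additionalProperties":false}. deltas is an object whose key "segments" holds a list of rows, 1 to 5 of them, each of 6 numbers: dx, dy, dz in shares of 300 mm (1.0 is 300 mm), then a rotation vector rx, ry, rz in parts of the range, where 1.0 means 4 rad; each row is the pose to reach, as a shift and turn from the pose commanded when the call began, along the tool's axes at that moment; what a row does not reach only later rows make up. A row lasts 1/10 s, in which the tool goes at most 50 mm and 0.15 rad, less where a joint would pass 70% of its speed; a pose out of reach is approached as far as the arm can. aperture is the finger opening in mm, set as the call begins (left out keeps the last). The fingers move at their own pace and stop on an object; grip_force is the grip in N (left out, the last holds). Time passes only in rows, so rows that do not move let the fingers close. The tool returns the time, the measured TCP pose, the force, the opening and the grip force at its end. only (a regular expression) keeps the lines of the reply that match it, lines (a string "A,B") keeps lines A to B, and quiet returns only ok. Input that does not fit is refused with a message, and nothing moves.
- manip.read_state(): the state, without advancing time (a new reading comes with each control period).
- manip.camera(name): name is "scene" or "top" or "wrist"; returns (picture, depth): 480x640x3 uint8, red, green, blue; 480x640 float32, mm along the optical axis (not along the pixel's ray), 0 where there is no reading.
- manip.camera_info(name): a dict with "K" (3x3 intrinsics, pixels), "rvec" (rotation vector, rad) and "tvec" (3), from world to camera coordinates, as OpenCV has them; the wrist camera has in their place "mount" (4x4, takes a point from camera to tool coordinates, whose origin is the TCP and whose axes are the flange's). Camera axes: x right, y down, z forward; pixel columns grow to the right and rows downward; lengths in mm; the calibration is good to about 2 mm. A picture is of the moment at which its call begins: read the wrist's pose just before it. camera_info takes no time and is no camera call.
- manip.sign_off(): hands the job in; it is judged then, once.
The state is a dict: "clock": time; "joints": joint angles; "qd": joint speeds; "effort": joint torques, N m; "eef_pos": TCP position; "eef_rot": TCP orientation; "wrist_force": force on the tool from outside, world axes, zero at the start; "moment": the same for the moment, N m; "finger_gap": finger opening in mm; "finger_force": force on a finger pad.
Only numpy, scipy, OpenCV 4.12 (cv2) and the standard library are available. Lean on these libraries where they do the work, as an engineer would, in place of code of your own. Each camera call takes 0.05 s, during which the arm holds its last target. There are 200 camera calls.

### The job

The washed breakfast boards are dry: move all four from the wire drainer into the wooden board stand, the longest board into the longest slot and so on down to the shortest board in the shortest slot. Each must stand upright on the floor of its own slot, between that slot's end stops. Leave the salt shaker, the flat tin and the jam jar where they stand.

Things in the scene. Friction and masses are not known exactly. Their poses are not given: they have to be found in the camera images.
- board_1: the longest wooden breakfast board, 165 long x 12 thick x 112 mm high, standing on its long edge; upper corners rounded at 14 mm, a steel eyelet in one upper corner; about 0.16 kg. Origin: middle of its lower edge face; x along its length, y across its thickness, z up to its top edge. Best pinched across its thickness at the middle of the top edge.
- board_2: the second longest wooden breakfast board, 145 long x 12 thick x 104 mm high, standing on its long edge; upper corners rounded at 14 mm, a steel eyelet in one upper corner; about 0.13 kg. Origin: middle of its lower edge face; x along its length, y across its thickness, z up to its top edge. Best pinched across its thickness at the middle of the top edge.
- board_3: the third longest wooden breakfast board, 125 long x 12 thick x 96 mm high, standing on its long edge; upper corners rounded at 14 mm, a steel eyelet in one upper corner; about 0.10 kg. Origin: middle of its lower edge face; x along its length, y across its thickness, z up to its top edge. Best pinched across its thickness at the middle of the top edge.
- board_4: the shortest wooden breakfast board, 105 long x 12 thick x 88 mm high, standing on its long edge; upper corners rounded at 14 mm, a steel eyelet in one upper corner; about 0.08 kg. Origin: middle of its lower edge face; x along its length, y across its thickness, z up to its top edge. Best pinched across its thickness at the middle of the top edge.
- drainer: fixed wire drainer, 230 (y, the row) x 135 mm, origin under its centre on the worktop. Four equal slots at y = +87, +29, -29, -87 mm hold the boards at the start, in any order, their length along the drainer's x. They stand on rails 20 mm above the worktop, between wire hoops that reach 73 mm above it; about 46 mm is free between neighbouring boards.
- stand: fixed wooden stand, origin under its centre on the worktop, row along y. Slots at y = +87, +29, -29, -87 mm, clear lengths between end stops 185, 165, 145, 125 mm along x, centred on x = 0. Slot floor 22 mm above the worktop, end stops 11 mm higher. Two combs at x = +-32 mm hold boards upright: slots 17 mm wide, widening to 32 at the teeth tops, 72 mm above the worktop.
- salt_shaker: glass salt shaker, 44 mm across, 90 mm high, stands between the two racks; origin at the centre of its base. Bystander.
- fish_tin: flat round food tin, 86 mm across, 40 mm high, at the left; origin at the centre of its base. Bystander.
- jam_jar: glass jam jar with white lid, 68 mm across, 84 mm high, at the right; origin at the centre of its base. Bystander.
- microwave_front (a point): point on the worktop at the front of the fixed microwave oven, under the middle of its front (at its door handle's outermost depth): the oven is 507 mm wide along world y, 305 mm high and fills the space behind (+x of) this point. Do not swing a carried board into it.

How it is judged:
By the outcome, as a careful person would: the job done as asked, in the order asked, and still so for the second after the job is handed in, with the robot touching nothing.
It also fails if it takes over 112 s, if anything falls off the work surface, if the arm or the gripper's body presses on something with over 40 N, if the wrist force passes 120 N, or if a joint passes its speed limit or range.

## Working session

There is one attempt and no reset: what is moved stays moved. The work goes in short steps, Python scripts to look and compute and a tool call to move; the robot and the scene stay as the last step left them, time stands still between calls to the robot, and variables do not carry over. Pictures are saved under pics/ and viewed, at most 14 in all, crops included, and the job is handed in when it is done.

```bash
ls; mkdir -p pics
```

Run:
```python
from cell import manip
import cv2
print(manip.grip_depth, manip.read_state())
for n in ("scene","top","wrist"):
    p,d=manip.camera(n); cv2.imwrite(f"pics/{n}0.png",p[:,:,::-1]); import numpy as np; np.save(f"pics/{n}0.npy",d)
    print(n,manip.camera_info(n))
```

```text
pics
-18.8 {'clock': 0.0, 'joints': array([-1.27960186e+00,  3.00483663e-01,  1.52160747e+00,  1.07532119e-05,
        1.32064544e+00, -6.66077798e-02]), 'qd': array([-3.98209871e-05,  3.32961521e-04,  8.08010478e-05, -9.19861080e-04,
       -1.63588130e-03,  5.42680441e-04]), 'effort': array([-4.16173192e-03, -5.31815994e+01, -3.52737272e+01,  7.07099866e-02,
        2.45191134e-02, -9.99170879e-05]), 'eef_pos': array([ 192.54028958, -514.92018409,  204.86826336]), 'eef_rot': array([-3.14045197e+00, -8.65295655e-05,  3.57799526e-01]), 'wrist_force': array([0.51707267, 0.01271291, 0.16605181]), 'moment': array([-0.0189885 , -0.00613334,  0.00420593]), 'finger_force': 0.0, 'finger_gap': 94.21051760552959}
scene {'K': array([[515.89341266,   0.        , 319.75920021],
       [  0.        , 515.89341266, 246.62325276],
       [  0.        ,   0.        ,   1.        ]]), 'rvec': array([ 0.91664763, -2.19648203,  1.30535386]), 'tvec': array([ 370.88714013,  220.85085968, 1120.02614757])}
top {'K': array([[556.10705141,   0.        , 315.54386372],
       [  0.        , 556.10705141, 249.58248933],
       [  0.        ,   0.        ,   1.        ]]), 'rvec': array([ 2.37123459, -1.62638571,  0.27058543]), 'tvec': array([-187.67463407,  486.91597346, 1510.02437449])}
wrist {'K': array([[346.979079  ,   0.        , 316.29247947],
       [  0.        , 346.979079  , 242.34556412],
       [  0.        ,   0.        ,   1.        ]]), 'mount': array([[ 2.16627539e-05, -9.72393462e-01, -2.33347283e-01,
         6.68956534e+01],
       [ 9.99999617e-01, -1.83146188e-04,  8.56032686e-04,
        -3.49975944e-01],
       [-8.75137253e-04, -2.33347212e-01,  9.72393086e-01,
        -1.79244238e+02],
       [ 0.00000000e+00,  0.00000000e+00,  0.00000000e+00,
         1.00000000e+00]])}
```

View pics/scene0.png

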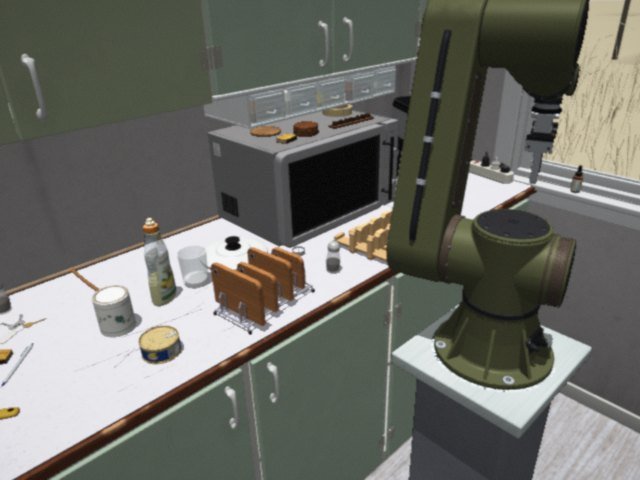

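View pics/top0.png

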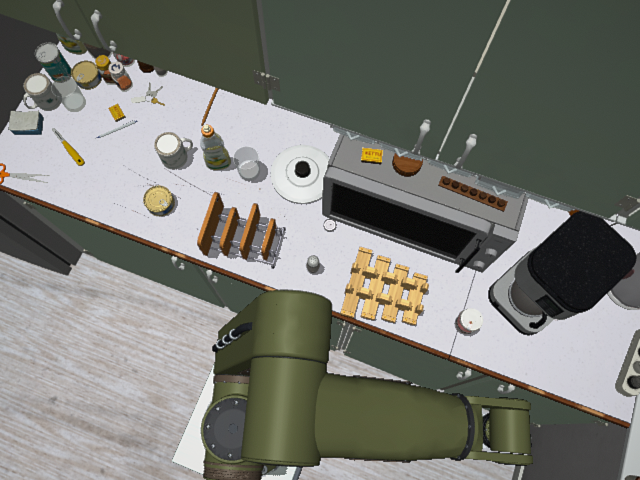

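The scene view shows four boards in the drainer (about (210–305, 245–325)), with the salt shaker at (333,257) and the stand partly hidden behind the arm at (370,235). In the top view the boards are at x=198–276, y=192–260, the stand is at (385,285), the salt shaker at (313,263), the tin at (158,200) and the jar at (470,320).

Create h.py:
```python
import numpy as np, cv2
from scipy.spatial.transform import Rotation as Ro
from cell import manip
def cam_pose(n, st=None):
    "R,t: camera->world, K"
    i=manip.camera_info(n)
    if n=="wrist":
        T=np.eye(4); T[:3,:3]=Ro.from_euler('xyz',st["eef_rot"]).as_matrix(); T[:3,3]=st["eef_pos"]
        T=T@i["mount"]; return T[:3,:3],T[:3,3],i["K"]
    R=cv2.Rodrigues(i["rvec"])[0]; return R.T,-R.T@i["tvec"],i["K"]
def cloud(n,d,st=None):
    R,t,K=cam_pose(n,st); v,u=np.mgrid[:480,:640]
    c=np.stack([(u-K[0,2])/K[0,0]*d,(v-K[1,2])/K[1,1]*d,d],-1)
    return c@R.T+t
def ray(n,px,z,st=None):
    R,t,K=cam_pose(n,st); px=np.atleast_2d(px).astype(float)
    r=np.c_[(px-K[:2,2])/[K[0,0],K[1,1]],np.ones(len(px))]@R.T
    return t+r*((z-t[2])/r[:,2])[:,None]
def project(n,P,st=None):
    R,t,K=cam_pose(n,st); c=(np.atleast_2d(P)-t)@R; return c[:,:2]/c[:,2:]*[K[0,0],K[1,1]]+K[:2,2]
def toolmove(dest,yaw,st=None):
    "shift and rotvec in current tool axes to get to dest with tool down and this yaw"
    st=st or manip.read_state(); R=Ro.from_euler('xyz',st["eef_rot"])
    return np.round(R.inv().apply(np.array(dest)-st["eef_pos"]),1), np.round((R.inv()*Ro.from_euler('xyz',[np.pi,0,yaw])).as_rotvec(),4)
```

Create a.py:
```python
from h import *
p=cv2.imread("pics/top0.png"); d=np.load("pics/top0.npy"); W=cloud("top",d)
hsv=cv2.cvtColor(p,cv2.COLOR_BGR2HSV); 
print([hsv[y,x].tolist() for x,y in((213,210),(233,218),(370,285),(360,262))])
roi=np.zeros((480,640),bool); roi[180:275,190:295]=1
o=(W[...,2]>80)&(W[...,2]<150)&roi
n,l,s,c=cv2.connectedComponentsWithStats(o.astype(np.uint8))
def rect(m,h=None):
    w=W[m]; z=np.percentile(w[:,2],80); r=cv2.minAreaRect(w[w[:,2]>z-6][:,:2].astype(np.float32)); return z,len(w),r
for i in range(1,n):
    if s[i,4]>20: print("board",s[i][:4],rect(l==i))
roi[:]=0; roi[240:335,335:440]=1
for lo,hi in((66,78),(15,28),(28,40)):
    m=(W[...,2]>lo)&(W[...,2]<hi)&roi&(hsv[...,1]>60); print("stand",lo,m.sum(),cv2.minAreaRect(W[m][:,:2].astype(np.float32)),W[m][:,2].mean())
for nm,(x,y) in dict(salt=(313,258),tin=(158,197),jar=(470,316),table=(320,290)).items(): print(nm,W[y-2:y+3,x-2:x+3].reshape(-1,3).mean(0))
```

```bash
python3 a.py
```

Run:
```python
import cv2
p=cv2.imread("pics/top0.png"); cv2.imwrite("pics/c1.png",cv2.resize(p[185:335,190:440],None,fx=3.2,fy=3.2,interpolation=cv2.INTER_CUBIC))
```

```text
[[15, 161, 57], [16, 176, 58], [20, 124, 237], [18, 125, 216]]
board [197 192  24  58] (np.float64(131.97533061894342), 522, ((484.89031982421875, 313.2972106933594), (158.1751251220703, 14.622652053833008), 6.822072505950928))
board [239 203  20  51] (np.float64(125.4680369132238), 374, ((506.89166259765625, 199.2188262939453), (142.2486114501953, 14.025084495544434), 6.449567794799805))
board [219 207  18  43] (np.float64(116.9602898718479), 312, ((484.6055908203125, 255.03614807128906), (119.99474334716797, 14.778983116149902), 6.381759166717529))
board [261 218  14  37] (np.float64(109.71920148335889), 209, ((508.19354248046875, 140.8302001953125), (97.35502624511719, 13.674620628356934), 6.61798095703125))
stand 66 549 ((497.2659912109375, -224.41897583007812), (84.09209442138672, 222.07366943359375), 4.442760467529297) 71.81671305271604
stand 15 2078 ((497.07391357421875, -226.24163818359375), (209.64498901367188, 220.6426239013672), 4.60712194442749) 22.842754228960136
stand 28 786 ((497.4115905761719, -226.05474853515625), (211.43043518066406, 221.74871826171875), 4.574648380279541) 32.89652926066589
salt [492.57500163  -3.153036    89.17612833]
tin [518.2117388  507.6824222   37.44594789]
jar [ 493.71522518 -464.16445697   86.50588924]
table [418.93629079 -52.72076292  64.58855952]
```

View pics/c1.png

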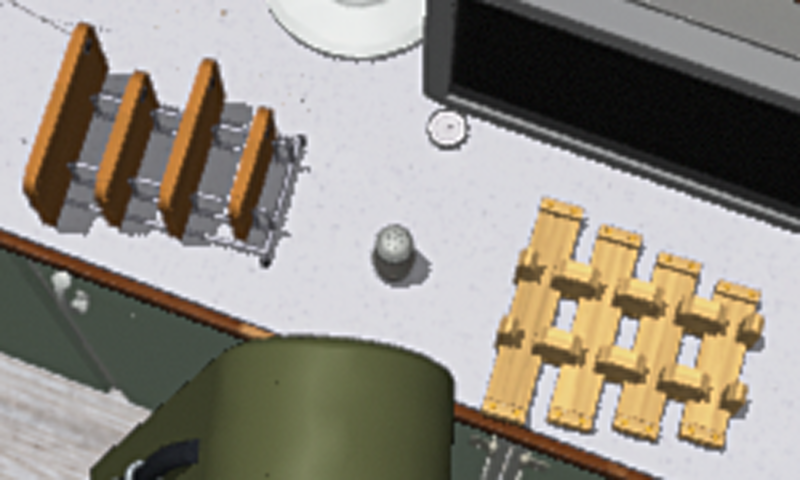

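The crop shows the boards from left to right: 1 at (65,125), 3 at (125,150), 2 at (190,150) and 4 at (252,175). In the stand, the longest bar is the leftmost (530,310) and the shortest the rightmost (720,365). The heights of 132, 117, 125 and 110 match the sizes given. Next I'll use the wrist camera for precise views, stand first.

Run:
```python
from h import *
d=np.load("pics/top0.npy"); W=cloud("top",d)
for x,y in((329,207),(340,215),(420,245),(465,262),(440,257)): print(W[y,x])
print(toolmove([505,-226,320],0.08), toolmove([350,-350,320],0.08))
```

```text
[650.51148335   8.26595295  98.55840787]
[649.82983403 -27.46040952  70.16719075]
[ 652.0113303  -275.92104373   55.52127057]
[ 608.06144533 -395.35979364  163.24245185]
[ 644.91443094 -343.24640305   37.38225898]
(array([ 393.9, -161.3, -114.8]), array([-9.000e-04,  1.000e-04,  2.778e-01])) (array([ 205.3,  -99.5, -114.9]), array([-9.000e-04,  1.000e-04,  2.778e-01]))
```

Units first: shifts go in shares of 300 mm and turns go in shares of 4 rad. So 205 mm / 300 = 0.6833, 160 mm / 300 = 0.5333, 0.278 rad / 4 = 0.0695.

>>> {"name": "send_path", "arguments": {
  "deltas": {"segments": [[0.1333, -0.0533, -0.1667, 0, 0, 0.025], [0.2667, -0.11, -0.2333, 0, 0, 0.05], [0.4, -0.1667, -0.3, 0, 0, 0.0695], [0.5333, -0.22, -0.3833, 0, 0, 0.0695], [0.6833, -0.28, -0.3833, 0, 0, 0.0695]]},
  "aperture": 40
}}

```text
clock: 0.65
eef_pos: [350.7, -369.0, 322.5]
eef_rot: [3.138, -0.002, 0.079]
wrist_force: [1.0, -0.5, -1.1]
finger_gap: 57.4
finger_force: 0.0
```

Run:
```python
from h import *
print(toolmove([505,-226,320],0.08))
```

```text
(array([ 165.1, -130.4,    2.4]), array([ 0.0032, -0.0021, -0.0011]))
```

In the tool's units: 165 mm / 300 = 0.55, 140 mm / 300 = 0.4667.

>>> {"name": "send_path", "arguments": {
  "deltas": {"segments": [[0.11, -0.0867, 0, 0, 0, 0], [0.2333, -0.1833, 0, 0, 0, 0], [0.35, -0.2667, 0, 0, 0, 0], [0.4667, -0.3667, 0, 0, 0, 0], [0.55, -0.4333, 0.0067, 0, 0, 0]]},
  "aperture": 40
}}

```text
clock: 1.15
eef_pos: [505.2, -224.9, 317.7]
eef_rot: [-3.141, -0.0, 0.081]
wrist_force: [0.2, 0.3, 0.3]
finger_gap: 40.2
finger_force: 0.0
```

>>> {"name": "send_path", "arguments": {
  "deltas": {"segments": [[0, 0, 0, 0, 0, 0], [0, 0, 0, 0, 0, 0], [0, 0, 0, 0, 0, 0]]}
}}

```text
clock: 1.45
eef_pos: [503.1, -227.8, 317.8]
eef_rot: [3.141, 0.0, 0.079]
wrist_force: [-0.1, -1.3, 0.1]
finger_gap: 40.1
finger_force: 0.0
```

Create snap.py:
```python
import sys
from h import *
n=sys.argv[1]; st=manip.read_state(); p,d=manip.camera("wrist")
cv2.imwrite(f"pics/{n}.png",p[:,:,::-1]); np.save(f"pics/{n}.npy",d); np.savez(f"pics/{n}_st.npz",eef_pos=st["eef_pos"],eef_rot=st["eef_rot"])
```

```bash
python3 snap.py w1
```

```text
(no output)
```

View pics/w1.png

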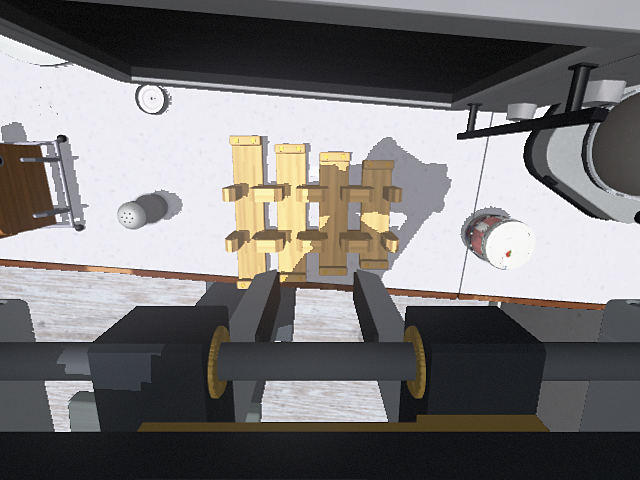

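The stand is fully visible: four bars between x=230 and 395, y=135–285, with end stops and two comb rows at y≈193 and 240. The salt shaker is at (133,213) and the jar lid at (510,240). The microwave front is well behind the stand.

Create b.py:
```python
from h import *
def bars(W,p,roi):
    hsv=cv2.cvtColor(p,cv2.COLOR_BGR2HSV); m=(hsv[...,1]>70)&(hsv[...,0]>12)&(hsv[...,0]<32)&roi&(W[...,2]>12)&(W[...,2]<90)
    P=W[m]; P=P[np.hypot(P[:,0]-497,P[:,1]+226)<160]
    f=lambda lo,hi:P[(P[:,2]>lo)&(P[:,2]<hi)]
    for lo,hi in((14,27),(29,38),(67,78)):
        q=f(lo,hi); r=cv2.minAreaRect(q[:,:2].astype(np.float32)); print(lo,len(q),np.round(q[:,2].mean(),1),np.round(r[0],1),np.round(r[1],1),round(r[2],2))
    q=f(14,38)
    a=np.radians(4.5); c,s=np.cos(a),np.sin(a); 
    L=lambda q:np.c_[(q[:,0]-497)*c+(q[:,1]+226)*s,-(q[:,0]-497)*s+(q[:,1]+226)*c]
    l=L(q); t=L(f(67,78)); e=L(f(29,38))
    for k,y0 in enumerate((87,29,-29,-87)):
        b=l[(abs(l[:,1]-y0)<22)]; ee=e[(abs(e[:,1]-y0)<22)]
        if not len(b): continue
        print("slot",k+1,"x",np.round(np.percentile(b[:,0],[.5,99.5]),1),"y per x:",[np.round(np.percentile(b[abs(b[:,0]-x)<8][:,1],[2,98]).mean(),1) for x in(-60,-45,0,45,60) if (abs(b[:,0]-x)<8).sum()>10])
    print("teeth y hist",np.histogram(t[:,1],bins=np.arange(-120,121,5))[0], "teeth x",np.round([np.median(t[t[:,0]>0][:,0]),np.median(t[t[:,0]<0][:,0])],1))
p=cv2.imread("pics/w1.png"); st=dict(np.load("pics/w1_st.npz")); W=cloud("wrist",np.load("pics/w1.npy"),st)
roi=np.ones((480,640),bool); roi[290:]=0; bars(W,p,roi); print("table z",np.median(W[150:170,420:440,2]),np.median(W[270:280,150:190,2]))
p=cv2.imread("pics/top0.png"); W=cloud("top",np.load("pics/top0.npy")); bars(W,p,np.ones((480,640),bool))
```

```bash
python3 b.py
```

```text
14 10294 22.0 [ 501.7 -221.8] [195.2 220.7] 5.89
29 2243 33.3 [ 499.4 -220.7] [207.3 221.4] 7.27
67 2419 71.9 [ 494.6 -223.1] [ 80.3 219.4] 4.35
slot 1 x [-102.4  101.5] y per x: [np.float64(89.7), np.float64(97.9), np.float64(89.7), np.float64(89.6), np.float64(89.1)]
slot 2 x [-94.3  91.7] y per x: [np.float64(32.0), np.float64(35.3), np.float64(31.8), np.float64(31.7), np.float64(31.4)]
slot 3 x [-84.   81.8] y per x: [np.float64(-26.2), np.float64(-27.1), np.float64(-26.2), np.float64(-26.3), np.float64(-26.2)]
slot 4 x [-75.4  71.7] y per x: [np.float64(-83.8), np.float64(-90.0), np.float64(-83.7), np.float64(-83.9), np.float64(-84.1)]
teeth y hist [  0   0  18  85 126  12   0   0   0  27 102 105 106 104 104 123  37   0
   0   0   0  69 105 105 105 100  86  97  16   0   0   0  19 105  81  80
  76  86  74  52   0   0   0   0  99  81  34   0] teeth x [ 29.3 -33.7]
table z -0.06265010801126891 -0.9177304960082324
14 1940 22.5 [ 492.  -227.1] [201.4 220.6] 3.89
29 573 33.1 [ 498.1 -226.5] [208.8 221.4] 6.13
67 513 72.2 [ 553.3 -220.6] [196.4 221.1] 4.44
slot 1 x [-104.3  102.5] y per x: [np.float64(87.5), np.float64(87.2), np.float64(87.3), np.float64(87.7), np.float64(86.8)]
slot 2 x [-94.3  93.3] y per x: [np.float64(29.6), np.float64(29.4), np.float64(29.5), np.float64(27.5), np.float64(29.2)]
slot 3 x [-84.4  82.4] y per x: [np.float64(-28.0), np.float64(-28.2), np.float64(-28.0), np.float64(-31.6), np.float64(-28.9)]
slot 4 x [-75.3  72.8] y per x: [np.float64(-86.1), np.float64(-85.9), np.float64(-86.2), np.float64(-90.1), np.float64(-86.1)]
teeth y hist [ 0  0 15 22 17  3  0  0  3 15 11 19 19 19 18 20  4  0  0  0 10 17 22 19
 14 21 21 13  1  0  0  4 13 18 19 19 18 21 17  9  0  0  0 12 17 18  5  0] teeth x [ 31.3 -33.2]
```

Wrist and top views agree on heights (floor 22, stops 33, teeth 72) and on a yaw of about 4.5°. They differ by 2.4 mm in y, so I'll use the first held board to calibrate that. Next is the drainer.

In the tool's units: -240 mm / 300 = -0.8, -200 mm / 300 = -0.6667.

>>> {"name": "send_path", "arguments": {
  "deltas": {"segments": [[0, -0.1667, 0, 0, 0, 0], [0, -0.3333, 0, 0, 0, 0], [0, -0.5, 0, 0, 0, 0], [0, -0.6667, 0, 0, 0, 0], [0, -0.8, 0, 0, 0, 0]]}
}}

```text
clock: 2.0
eef_pos: [483.7, 13.5, 318.3]
eef_rot: [3.142, -0.001, 0.079]
wrist_force: [0.9, 0.2, -0.2]
finger_gap: 39.8
finger_force: 0.0
```

>>> {"name": "send_path", "arguments": {
  "deltas": {"segments": [[-0.0167, -0.1667, 0, 0, 0, -0.0085], [-0.0333, -0.3333, 0, 0, 0, -0.0085], [-0.0667, -0.5, 0, 0, 0, -0.0085], [-0.1, -0.6667, 0, 0, 0, -0.0085], [-0.1233, -0.7133, 0, 0, 0, -0.0085]]}
}}

```text
clock: 2.5
eef_pos: [429.5, 224.8, 317.9]
eef_rot: [-3.141, -0.0, 0.115]
wrist_force: [1.0, 0.1, -0.4]
finger_gap: 40.1
finger_force: 0.0
```

>>> {"name": "send_path", "arguments": {
  "deltas": {"segments": [[0, 0, 0, 0, 0, 0], [0, 0, 0, 0, 0, 0], [0, 0, 0, 0, 0, 0]]}
}}

```text
clock: 2.8
eef_pos: [431.1, 221.2, 317.9]
eef_rot: [3.141, -0.0, 0.112]
wrist_force: [-0.7, 0.2, -0.4]
finger_gap: 39.8
finger_force: 0.0
```

```bash
python3 snap.py w2
```

```text
(no output)
```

View pics/w2.png

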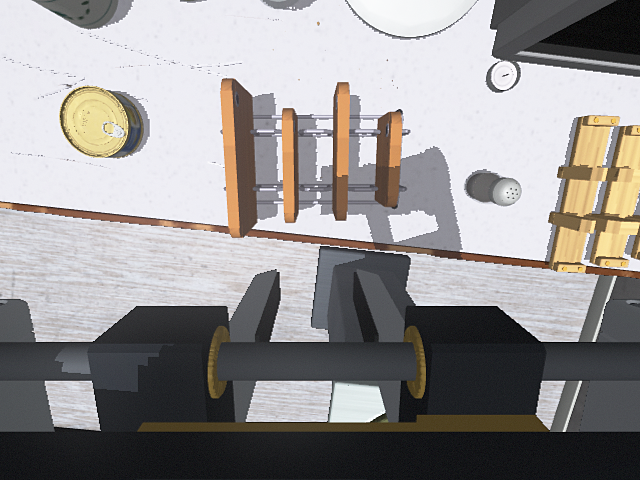

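The wrist view shows the boards' top edges: board 1 at (232,155), board 3 at (289,165), board 2 at (342,150) and board 4 at (392,160). The tin is at (97,122) and the salt shaker at (508,190).

Create c.py:
```python
import sys
from h import *
n=sys.argv[1]; st=dict(np.load(f"pics/{n}_st.npz")); W=cloud("wrist",np.load(f"pics/{n}.npy"),st)
print("state now",manip.read_state()["eef_pos"],"at snap",st["eef_pos"])
m=(W[...,2]>98)&(W[...,2]<145); m[262:]=0; m[:70]=0; m[:,:200]=0; m[:,430:]=0
k,l,s,c=cv2.connectedComponentsWithStats(m.astype(np.uint8))
for i in range(1,k):
    if s[i,4]<150: continue
    w=W[l==i]; z=np.median(w[w[:,2]>np.percentile(w[:,2],50)][:,2]); q=w[w[:,2]>z-3]
    r=cv2.minAreaRect(q[:,:2].astype(np.float32)); print(s[i][:2],"top",round(z,1),"c",np.round(r[0],1),np.round(r[1],1),round(r[2],2), "med y",np.round(np.median(q[:,1]),1))
```

```bash
python3 c.py w2
```

Run:
```python
import sys; sys.argv=['','']
from h import *
# same tops by pixel rays: top-edge contours of colour at two views (top cam vs wrist): triangulated heights
st=dict(np.load("pics/w2_st.npz"))
p=manip.read_state(); print(p["eef_pos"],p["joints"])
```

```text
state now [431.15359832 221.25177219 317.8672946 ] at snap [431.14553426 221.18850125 317.87585397]
[220  79] top 132.0 c [485.1 316.1] [154.6  12.8] 6.43 med y 316.5
[335  82] top 124.4 c [506.1 201.9] [134.   12.1] 6.47 med y 202.3
[282 108] top 116.3 c [485.  257.9] [114.1  12.2] 6.49 med y 258.0
[386 112] top 108.4 c [506.  143.7] [94.  12.7] 6.33 med y 144.0
[431.15359832 221.25177219 317.8672946 ] [ 3.98564241e-01  8.78765072e-02  1.51506389e+00 -6.99031606e-05
  1.53849479e+00  1.85757989e+00]
```

Run:
```python
from h import *
print(toolmove([485,314.8,170],0.113))
```

```text
(array([ 63.9, -87. , 147.9]), array([ 0.    , -0.0002, -0.0012]))
```

In the tool's units: 148 mm / 300 = 0.4933, 120 mm / 300 = 0.4.

>>> {"name": "send_path", "arguments": {
  "deltas": {"segments": [[0.0667, -0.09, 0.1, 0, 0, 0], [0.1333, -0.18, 0.2, 0, 0, 0], [0.2133, -0.29, 0.3, 0, 0, 0], [0.2133, -0.29, 0.4, 0, 0, 0], [0.2133, -0.29, 0.4933, 0, 0, 0]]},
  "aperture": 40
}}

```text
clock: 3.35
eef_pos: [484.8, 315.7, 167.6]
eef_rot: [3.141, 0.001, 0.113]
wrist_force: [0.6, -0.1, -0.9]
finger_gap: 39.8
finger_force: 0.0
```

>>> {"name": "send_path", "arguments": {
  "deltas": {"segments": [[0, 0, 0, 0, 0, 0], [0, 0, 0.0833, 0, 0, 0], [0, 0, 0.1667, 0, 0, 0], [0, 0, 0.23, 0, 0, 0], [0, 0, 0.23, 0, 0, 0]]}
}}

```text
clock: 3.85
eef_pos: [484.3, 315.2, 100.2]
eef_rot: [3.141, 0.002, 0.113]
wrist_force: [0.7, -0.7, 0.6]
finger_gap: 40.0
finger_force: 0.0
```

>>> {"name": "send_path", "arguments": {
  "deltas": {"segments": [[0, 0, 0, 0, 0, 0], [0, 0, 0, 0, 0, 0], [0, 0, 0, 0, 0, 0], [0, 0, 0, 0, 0, 0]]},
  "aperture": 5,
  "grip_force": 25
}}

```text
clock: 4.25
eef_pos: [484.6, 316.3, 101.6]
eef_rot: [-3.141, -0.001, 0.114]
wrist_force: [-0.1, 0.3, 2.2]
finger_gap: 11.5
finger_force: 24.9
```

In the tool's units: -135 mm / 300 = -0.45, -95 mm / 300 = -0.3167.

>>> {"name": "send_path", "arguments": {
  "deltas": {"segments": [[0, 0, -0.05, 0, 0, 0], [0, 0, -0.1833, 0, 0, 0], [0, 0, -0.3167, 0, 0, 0], [0, 0, -0.45, 0, 0, 0], [0, 0, -0.45, 0, 0, 0]]}
}}

```text
clock: 4.75
eef_pos: [485.7, 317.0, 241.8]
eef_rot: [-3.138, -0.008, 0.114]
wrist_force: [-0.5, 0.3, -1.7]
finger_gap: 11.4
finger_force: 25.0
```

>>> {"name": "send_path", "arguments": {
  "deltas": {"segments": [[0, 0, 0, 0, 0, 0], [0, 0, 0, 0, 0, 0], [0, 0, 0, 0, 0, 0]]}
}}

```text
clock: 5.05
eef_pos: [483.9, 316.0, 234.3]
eef_rot: [3.141, 0.002, 0.114]
wrist_force: [-0.3, -0.2, -0.3]
finger_gap: 11.8
finger_force: 25.0
```

```bash
python3 snap.py w3
```

Run:
```python
from h import *
st=dict(np.load("pics/w3_st.npz")); W=cloud("wrist",np.load("pics/w3.npy"),st)
R=Ro.from_euler('xyz',st["eef_rot"]).as_matrix(); T=(W-st["eef_pos"])@R
p=cv2.imread("pics/w3.png"); hsv=cv2.cvtColor(p,cv2.COLOR_BGR2HSV)
m=(hsv[...,1]>110)&(hsv[...,0]<20)&(abs(T[...,1])<25)&(T[...,2]>-50)&(T[...,2]<0)
q=T[m]; print(m.sum(),np.percentile(q,[1,50,99],axis=0))
zt=np.percentile(q[:,2],5); q=q[q[:,2]<zt+4]
for x in range(10,80,10):
    b=q[abs(q[:,0]-x)<5]
    if len(b)>10: print(x,np.round(np.percentile(b[:,1],[2,50,98]),1),round(np.median(b[:,2]),1),len(b))
```

```text
6542 [[-59.93612021  -5.81724729 -31.66451274]
 [ 26.73562046  -0.24934134 -30.22532481]
 [ 77.9892194    5.7121182  -26.1469642 ]]
10 [-5.7  0.2  5.6] -30.3 542
20 [-5.6 -0.3  5.5] -30.2 541
30 [-5.6 -0.3  5.5] -30.3 560
40 [-5.5 -0.3  5.4] -30.2 580
50 [-5.8  0.2  5.7] -30.3 660
60 [-5.7 -0.   5.7] -30.3 672
70 [-5.3 -0.2  5.2] -29.8 650
```

View pics/w3.png

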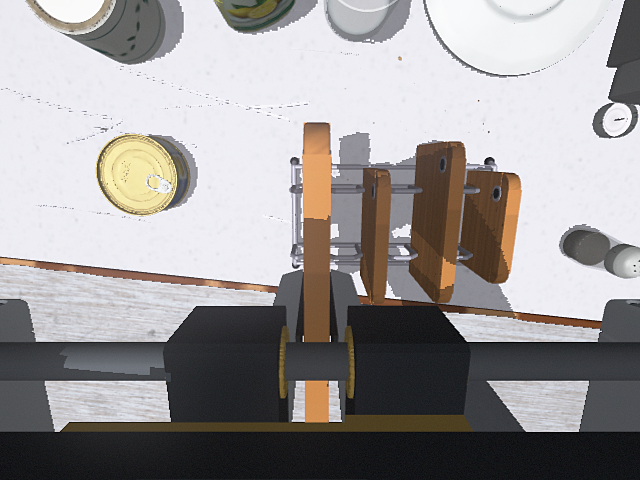

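The held board spans about x=303–330 in the picture and sits centred in the tool (|y|<0.3 mm, top at −30.3). So the wrist camera is unbiased and the top camera carries the offset. From the wrist data the stand centre is (495.6, −223.2) with yaw 0.076.

Create slot.py:
```python
import sys
from h import *
k=int(sys.argv[1]); z=float(sys.argv[2]); y=[87,29,-29,-87][k-1]; a=.076
print("slot",k,dest:=[495.6-y*np.sin(a),-223.2+y*np.cos(a),z],toolmove(dest,a))
```

```bash
python3 slot.py 1 234
```

```text
slot 1 [np.float64(488.9943633139969), np.float64(-136.45113508539416), 234.0] (array([-46.4, 450.1,   1. ]), array([0.0008, 0.0019, 0.0378]))
```

In the tool's units: 220 mm / 300 = 0.7333, 175 mm / 300 = 0.5833, 0.038 rad / 4 = 0.0095.

>>> {"name": "send_path", "arguments": {
  "deltas": {"segments": [[-0.0167, 0.1333, 0, 0, 0, 0.0025], [-0.0333, 0.2833, 0, 0, 0, 0.005], [-0.05, 0.4333, 0, 0, 0, 0.0095], [-0.0667, 0.5833, 0, 0, 0, 0.0095], [-0.0833, 0.7333, 0, 0, 0, 0.0095]]}
}}

```text
clock: 5.6
eef_pos: [483.9, 93.1, 235.2]
eef_rot: [3.142, 0.001, 0.076]
wrist_force: [0.2, 0.0, -0.3]
finger_gap: 12.3
finger_force: 25.0
```

>>> {"name": "send_path", "arguments": {
  "deltas": {"segments": [[-0.0167, 0.15, 0, 0, 0, 0], [-0.0333, 0.3, 0, 0, 0, 0], [-0.05, 0.45, 0, 0, 0, 0], [-0.05, 0.6, 0, 0, 0, 0], [-0.05, 0.7333, 0, 0, 0, 0]]}
}}

```text
clock: 6.1
eef_pos: [485.7, -127.8, 235.3]
eef_rot: [-3.141, 0.001, 0.075]
wrist_force: [-0.4, 0.4, -1.6]
finger_gap: 12.2
finger_force: 25.0
```

>>> {"name": "send_path", "arguments": {
  "deltas": {"segments": [[0, 0, 0, 0, 0, 0], [0, 0, 0, 0, 0, 0], [0, 0, 0, 0, 0, 0]]}
}}

```text
clock: 6.4
eef_pos: [486.1, -124.8, 235.5]
eef_rot: [-3.141, 0.001, 0.077]
wrist_force: [0.3, 0.5, -1.7]
finger_gap: 11.4
finger_force: 25.0
```

```bash
python3 slot.py 1 215; python3 snap.py w4
```

```text
slot 1 [np.float64(488.9943633139969), np.float64(-136.45113508539416), 215.0] (array([ 2. , 11.8, 20.5]), array([-0.0004,  0.0005,  0.0005]))
```

View pics/w4.png

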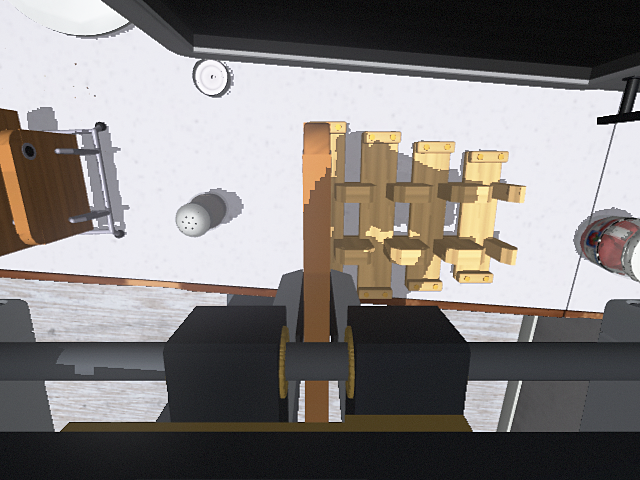

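Board 1 hangs at x≈317, about 12 mm left of slot 1's line, as computed. The other slots are clear. I'll check the stand fit again from this view and shift over.

In the tool's units: 68 mm / 300 = 0.2267, 50 mm / 300 = 0.1667.

```bash
sed -i 's/^p=.*w1.png.*/import sys; n=sys.argv[1]; p=cv2.imread(f"pics\/{n}.png"); st=dict(np.load(f"pics\/{n}_st.npz")); W=cloud("wrist",np.load(f"pics\/{n}.npy"),st)/; /top0/d' b.py; sed -i 's/P=P\[np.hypot.*/P=P[(np.hypot(P[:,0]-497,P[:,1]+226)<160)\&(P[:,2]<80)]/' b.py; python3 b.py w4
```

```text
14 11547 22.0 [ 499.4 -236.8] [180.7 194. ] 4.9
29 2643 33.4 [ 506.2 -224.6] [188.3 213.7] 5.47
67 3617 72.0 [ 495.8 -238.3] [ 80.2 182.9] 4.35
slot 1 x [-64.1 101.5] y per x: [np.float64(78.4), np.float64(83.3), np.float64(78.0), np.float64(77.5), np.float64(77.6)]
slot 2 x [-84.8  91.4] y per x: [np.float64(32.1), np.float64(25.9), np.float64(32.3), np.float64(31.9), np.float64(31.8)]
slot 3 x [-83.7  81.1] y per x: [np.float64(-25.7), np.float64(-37.0), np.float64(-25.8), np.float64(-26.1), np.float64(-25.8)]
slot 4 x [-75.4  71.9] y per x: [np.float64(-83.4), np.float64(-96.6), np.float64(-83.4), np.float64(-83.9), np.float64(-83.4)]
teeth y hist [  0   0   0  72 247  46   0   0   0  27  99 162 162 163 164 208 103   0
   0   0   0  66 145 165 167 159 171 186  15   0   0   0  12 137 163 165
 165 165 162 121   0   0   0   0   0   0   0   0] teeth x [ 30.3 -33.3]
table z 22.362321494760494 -0.4160561635698059
```

>>> {"name": "send_path", "arguments": {
  "deltas": {"segments": [[0.0067, 0.04, 0.0667, 0, 0, 0], [0.0067, 0.04, 0.1667, 0, 0, 0], [0.0067, 0.04, 0.2267, 0, 0, 0], [0.0067, 0.04, 0.2267, 0, 0, 0]]}
}}

```text
clock: 6.85
eef_pos: [488.1, -136.2, 165.7]
eef_rot: [-3.14, 0.004, 0.077]
wrist_force: [-0.4, 0.0, -0.5]
finger_gap: 12.3
finger_force: 25.0
```

```bash
python3 slot.py 1 105
```

```text
slot 1 [np.float64(488.9943633139969), np.float64(-136.45113508539416), 105.0] (array([ 1.1,  0.4, 60.7]), array([-0.0017,  0.0037,  0.0013]))
```

Consistent to 0.4 mm. Lowering.

In the tool's units: 45 mm / 300 = 0.15, 40 mm / 300 = 0.1333.

>>> {"name": "send_path", "arguments": {
  "deltas": {"segments": [[0, 0, 0, 0, 0, 0], [0.0033, 0, 0.05, 0, 0, 0], [0.0033, 0, 0.1, 0, 0, 0], [0.0033, 0, 0.1333, 0, 0, 0], [0.0033, 0, 0.15, 0, 0, 0]]}
}}

```text
clock: 7.35
eef_pos: [490.3, -137.3, 122.9]
eef_rot: [3.141, -0.0, 0.076]
wrist_force: [-0.4, -0.4, -0.5]
finger_gap: 11.7
finger_force: 25.0
```

>>> {"name": "send_path", "arguments": {
  "deltas": {"segments": [[0, 0, 0.0133, 0, 0, 0], [0, 0, 0.0267, 0, 0, 0], [0, 0, 0.04, 0, 0, 0], [0, 0, 0.05, 0, 0, 0], [0, 0, 0.05, 0, 0, 0]]}
}}

```text
clock: 7.85
eef_pos: [489.9, -137.4, 107.5]
eef_rot: [-3.141, 0.0, 0.076]
wrist_force: [-0.4, 0.6, -1.6]
finger_gap: 12.1
finger_force: 25.0
```

In the tool's units: 3 mm / 300 = 0.01, 2 mm / 300 = 0.0067.

>>> {"name": "send_path", "arguments": {
  "deltas": {"segments": [[0, 0, 0.0067, 0, 0, 0], [0, 0, 0.01, 0, 0, 0], [0, 0, 0.01, 0, 0, 0]]}
}}

```text
clock: 8.15
eef_pos: [490.0, -137.4, 104.7]
eef_rot: [-3.142, 0.0, 0.076]
wrist_force: [0.1, -0.5, -0.5]
finger_gap: 12.0
finger_force: 25.0
```

>>> {"name": "send_path", "arguments": {
  "deltas": {"segments": [[0, 0, 0, 0, 0, 0], [0, 0, 0, 0, 0, 0], [0, 0, 0, 0, 0, 0], [0, 0, -0.0333, 0, 0, 0], [0, 0, -0.1333, 0, 0, 0]]},
  "aperture": 40
}}

```text
clock: 8.65
eef_pos: [489.0, -137.1, 143.9]
eef_rot: [-3.14, 0.004, 0.076]
wrist_force: [0.0, -0.3, 0.9]
finger_gap: 39.6
finger_force: 0.0
```

>>> {"name": "send_path", "arguments": {
  "deltas": {"segments": [[0, 0, -0.15, 0, 0, 0], [0, 0, -0.3, 0, 0, 0], [0, 0, -0.4167, 0, 0, 0], [0, 0, -0.4167, 0, 0, 0]]}
}}

```text
clock: 9.05
eef_pos: [491.3, -137.8, 275.4]
eef_rot: [3.138, -0.008, 0.076]
wrist_force: [-0.1, 0.0, 0.4]
finger_gap: 39.9
finger_force: 0.0
```

```bash
python3 snap.py w5
```

Run:
```python
from h import *
print(toolmove([506.1,202.2,250],0.113))
st=dict(np.load("pics/w5_st.npz")); W=cloud("wrist",np.load("pics/w5.npy"),st); m=(W[...,2]>100)&(W[...,2]<150)&(abs(W[...,1]+136)<20)
r=cv2.minAreaRect(W[m&(W[...,2]>np.percentile(W[m][:,2],50)-3)][:,:2].astype(np.float32)); print(m.sum(),np.median(W[m][:,2]),r)
```

```text
(array([  41.1, -337.7,   22. ]), array([ 0.002 , -0.0042, -0.0371]))
2891 133.79718912425608 ((531.8193359375, -132.39022827148438), (39.72956085205078, 236.4081573486328), 88.26302337646484)
```

Board 1 is seated (top at 133.8, expected 134). Next is board 2.

In the tool's units: -250 mm / 300 = -0.8333, -200 mm / 300 = -0.6667, -0.037 rad / 4 = -0.0093.

>>> {"name": "send_path", "arguments": {
  "deltas": {"segments": [[0.02, -0.1667, 0, 0, 0, -0.0025], [0.04, -0.3333, 0, 0, 0, -0.005], [0.06, -0.5, 0, 0, 0, -0.0093], [0.08, -0.6667, 0, 0, 0, -0.0093], [0.1, -0.8333, 0, 0, 0, -0.0093]]},
  "aperture": 40
}}

```text
clock: 9.6
eef_pos: [500.2, 114.3, 268.9]
eef_rot: [3.142, 0.001, 0.113]
wrist_force: [-0.4, -0.2, 0.4]
finger_gap: 40.1
finger_force: 0.0
```

>>> {"name": "send_path", "arguments": {
  "deltas": {"segments": [[0.0167, -0.15, 0.0667, 0, 0, 0], [0.0267, -0.29, 0.1333, 0, 0, 0], [0.0267, -0.29, 0.2333, 0, 0, 0], [0.0267, -0.29, 0.3333, 0, 0, 0], [0.0267, -0.29, 0.3333, 0, 0, 0]]}
}}

```text
clock: 10.1
eef_pos: [496.9, 199.3, 165.5]
eef_rot: [3.14, 0.008, 0.113]
wrist_force: [-0.4, -0.1, -0.2]
finger_gap: 40.4
finger_force: 0.0
```

Run:
```python
from h import *
print(toolmove([506.1,202.2,93],0.113))
```

```text
(array([10. , -2. , 72.4]), array([0.0016, 0.0078, 0.0004]))
```

In the tool's units: 72 mm / 300 = 0.24, 55 mm / 300 = 0.1833.

>>> {"name": "send_path", "arguments": {
  "deltas": {"segments": [[0.0333, -0.0067, 0.0333, 0, 0, 0], [0.0333, -0.0067, 0.1, 0, 0, 0], [0.0333, -0.0067, 0.1833, 0, 0, 0], [0.0333, -0.0067, 0.24, 0, 0, 0], [0.0333, -0.0067, 0.24, 0, 0, 0]]},
  "aperture": 40
}}

```text
clock: 10.6
eef_pos: [508.2, 202.3, 96.8]
eef_rot: [3.141, 0.003, 0.112]
wrist_force: [0.5, -0.5, 0.3]
finger_gap: 40.0
finger_force: 0.0
```

>>> {"name": "send_path", "arguments": {
  "deltas": {"segments": [[0, 0, 0, 0, 0, 0], [0, 0, 0, 0, 0, 0], [0, 0, 0, 0, 0, 0], [0, 0, 0, 0, 0, 0]]},
  "aperture": 5,
  "grip_force": 25
}}

```text
clock: 11.0
eef_pos: [509.1, 202.9, 98.5]
eef_rot: [-3.141, -0.001, 0.113]
wrist_force: [0.8, 0.1, 2.3]
finger_gap: 11.7
finger_force: 25.0
```

>>> {"name": "send_path", "arguments": {
  "deltas": {"segments": [[0, 0, -0.05, 0, 0, 0], [0, 0, -0.1833, 0, 0, 0], [0, 0, -0.3167, 0, 0, 0], [0, 0, -0.5, 0, 0, 0], [0, 0, -0.5, 0, 0, 0]]}
}}

```text
clock: 11.5
eef_pos: [510.3, 203.3, 254.2]
eef_rot: [-3.14, -0.009, 0.113]
wrist_force: [0.2, -0.4, -1.5]
finger_gap: 11.6
finger_force: 25.0
```

```bash
python3 slot.py 2 240
```

```text
slot 2 [np.float64(493.3981211046657), np.float64(-194.2837116951314), 240.0] (array([-61.8, 393.2,  12.9]), array([-0.0021, -0.0093,  0.0369]))
```

In the tool's units: 220 mm / 300 = 0.7333, 180 mm / 300 = 0.6, 0.037 rad / 4 = 0.0093.

>>> {"name": "send_path", "arguments": {
  "deltas": {"segments": [[-0.02, 0.15, 0, 0, 0, 0.0025], [-0.04, 0.3, 0, 0, 0, 0.005], [-0.0667, 0.45, 0, 0, 0, 0.0093], [-0.0833, 0.6, 0, 0, 0, 0.0093], [-0.1, 0.7333, 0, 0, 0, 0.0093]]}
}}

```text
clock: 12.0
eef_pos: [503.3, -21.1, 247.6]
eef_rot: [3.142, 0.0, 0.075]
wrist_force: [1.5, 0.0, -0.4]
finger_gap: 12.0
finger_force: 25.0
```

>>> {"name": "send_path", "arguments": {
  "deltas": {"segments": [[-0.0233, 0.15, 0, 0, 0, 0], [-0.0467, 0.3, 0, 0, 0, 0], [-0.0667, 0.45, 0, 0, 0, 0], [-0.0667, 0.5733, 0.0167, 0, 0, 0], [-0.0667, 0.5733, 0.0167, 0, 0, 0]]}
}}

```text
clock: 12.5
eef_pos: [496.1, -195.7, 241.5]
eef_rot: [-3.141, 0.002, 0.072]
wrist_force: [-0.0, 0.6, -1.0]
finger_gap: 11.9
finger_force: 25.0
```

>>> {"name": "send_path", "arguments": {
  "deltas": {"segments": [[0, 0, 0, 0, 0, 0], [0, 0, 0, 0, 0, 0]]}
}}

```text
clock: 12.7
eef_pos: [496.9, -191.4, 242.8]
eef_rot: [-3.141, 0.0, 0.077]
wrist_force: [0.0, 0.3, -0.6]
finger_gap: 12.0
finger_force: 25.0
```

```bash
python3 slot.py 2 165; python3 snap.py w6;  cat > held.py <<'E'
import sys
from h import *
n=sys.argv[1]; half=float(sys.argv[2])/2
st=dict(np.load(f"pics/{n}_st.npz")); W=cloud("wrist",np.load(f"pics/{n}.npy"),st)
R=Ro.from_euler('xyz',st["eef_rot"]).as_matrix(); T=(W-st["eef_pos"])@R
hsv=cv2.cvtColor(cv2.imread(f"pics/{n}.png"),cv2.COLOR_BGR2HSV)
m=(hsv[...,1]>110)&(hsv[...,0]<20)&(abs(T[...,1])<12)&(T[...,2]>-50)&(T[...,2]<0)
q=T[m]; zt=np.median(q[(q[:,0]>10)&(q[:,0]<35)][:,2]); f=q[q[:,2]<zt+4]
print("top",round(zt,1),"y",np.round(np.percentile(f[:,1],[2,98]),1),"board centre tool x",round(np.percentile(f[:,0],99.5)+4.2-half,1))
E
python3 held.py w3 165; python3 held.py w6 145
```

```text
slot 2 [np.float64(493.3981211046657), np.float64(-194.2837116951314), 165.0] (array([-3.7,  2.6, 77.8]), array([-0.0002,  0.    ,  0.0005]))
top -30.3 y [-5.7  5.6] board centre tool x -0.9
top -25.4 y [-5.8  5.5] board centre tool x -4.4
```

In the tool's units: 78 mm / 300 = 0.26, 60 mm / 300 = 0.2.

>>> {"name": "send_path", "arguments": {
  "deltas": {"segments": [[0, 0.01, 0.1, 0, 0, 0], [0, 0.01, 0.2, 0, 0, 0], [0, 0.01, 0.26, 0, 0, 0], [0, 0.01, 0.26, 0, 0, 0]]}
}}

```text
clock: 13.15
eef_pos: [496.3, -193.8, 162.8]
eef_rot: [-3.14, 0.003, 0.077]
wrist_force: [-0.6, 0.7, -0.8]
finger_gap: 12.0
finger_force: 25.0
```

```bash
python3 slot.py 2 102
```

```text
slot 2 [np.float64(493.3981211046657), np.float64(-194.2837116951314), 102.0] (array([-2.8,  0.4, 60.8]), array([-0.0019,  0.0033,  0.0012]))
```

In the tool's units: 45 mm / 300 = 0.15, 40 mm / 300 = 0.1333.

>>> {"name": "send_path", "arguments": {
  "deltas": {"segments": [[0, 0, 0, 0, 0, 0], [0.0033, 0, 0.05, 0, 0, 0], [0.0033, 0, 0.1, 0, 0, 0], [0.0033, 0, 0.1333, 0, 0, 0], [0.0033, 0, 0.15, 0, 0, 0]]}
}}

```text
clock: 13.65
eef_pos: [498.3, -195.0, 120.0]
eef_rot: [3.141, -0.0, 0.076]
wrist_force: [0.7, -0.7, -1.8]
finger_gap: 11.5
finger_force: 25.0
```

>>> {"name": "send_path", "arguments": {
  "deltas": {"segments": [[0, 0, 0.0133, 0, 0, 0], [0, 0, 0.0267, 0, 0, 0], [0, 0, 0.04, 0, 0, 0], [0, 0, 0.0467, 0, 0, 0], [0, 0, 0.0467, 0, 0, 0]]}
}}

```text
clock: 14.15
eef_pos: [498.0, -195.1, 105.6]
eef_rot: [-3.141, 0.0, 0.076]
wrist_force: [0.6, 0.1, -1.1]
finger_gap: 11.8
finger_force: 25.0
```

In the tool's units: 4 mm / 300 = 0.0133, 2 mm / 300 = 0.0067.

>>> {"name": "send_path", "arguments": {
  "deltas": {"segments": [[0, 0, 0.0067, 0, 0, 0], [0, 0, 0.0133, 0, 0, 0], [0, 0, 0.0133, 0, 0, 0]]}
}}

```text
clock: 14.45
eef_pos: [498.0, -195.1, 101.5]
eef_rot: [-3.141, 0.0, 0.076]
wrist_force: [-0.1, -0.4, -0.9]
finger_gap: 11.9
finger_force: 25.0
```

>>> {"name": "send_path", "arguments": {
  "deltas": {"segments": [[0, 0, 0, 0, 0, 0], [0, 0, 0, 0, 0, 0], [0, 0, 0, 0, 0, 0], [0, 0, -0.0333, 0, 0, 0], [0, 0, -0.1333, 0, 0, 0]]},
  "aperture": 40
}}

```text
clock: 14.95
eef_pos: [497.0, -194.7, 140.7]
eef_rot: [-3.139, 0.004, 0.076]
wrist_force: [0.3, -0.7, 0.1]
finger_gap: 39.7
finger_force: 0.0
```

>>> {"name": "send_path", "arguments": {
  "deltas": {"segments": [[0, 0, -0.15, 0, 0, 0], [0, 0, -0.3, 0, 0, 0], [0, 0, -0.4167, 0, 0, 0], [0, 0, -0.4167, 0, 0, 0]]}
}}

```text
clock: 15.35
eef_pos: [499.3, -195.7, 272.7]
eef_rot: [3.137, -0.008, 0.076]
wrist_force: [0.7, -0.6, -0.9]
finger_gap: 40.0
finger_force: 0.0
```

```bash
python3 snap.py w7
```

Run:
```python
from h import *
print(toolmove([485,258,250],0.113))
st=dict(np.load("pics/w7_st.npz")); W=cloud("wrist",np.load("pics/w7.npy"),st); m=(W[...,2]>100)&(W[...,2]<150)&(abs(W[...,1]+191)<12)&(W[...,0]>500)
print(m.sum(),np.median(W[m][:,2]))
```

```text
(array([  20.7, -453.1,   18.6]), array([ 0.0024, -0.0041, -0.0372]))
1395 125.8845486996484
```

Board 2 is seated (top at 125.9, expected 126). Next is board 3.

In the tool's units: -240 mm / 300 = -0.8, -200 mm / 300 = -0.6667, -0.037 rad / 4 = -0.0093.

>>> {"name": "send_path", "arguments": {
  "deltas": {"segments": [[0.01, -0.1667, 0, 0, 0, -0.0025], [0.02, -0.3333, 0, 0, 0, -0.005], [0.03, -0.5, 0, 0, 0, -0.0093], [0.04, -0.6667, 0, 0, 0, -0.0093], [0.05, -0.8, 0, 0, 0, -0.0093]]},
  "aperture": 40
}}

```text
clock: 15.9
eef_pos: [494.0, 47.7, 266.0]
eef_rot: [-3.141, 0.001, 0.114]
wrist_force: [1.2, 0.3, -0.3]
finger_gap: 39.8
finger_force: 0.0
```

>>> {"name": "send_path", "arguments": {
  "deltas": {"segments": [[-0.0067, -0.1667, 0, 0, 0, 0], [-0.0133, -0.3333, 0.0667, 0, 0, 0], [-0.0133, -0.5, 0.1333, 0, 0, 0], [-0.0133, -0.6667, 0.2, 0, 0, 0], [-0.0133, -0.71, 0.3333, 0, 0, 0]]}
}}

```text
clock: 16.4
eef_pos: [466.8, 259.7, 167.7]
eef_rot: [-3.14, -0.004, 0.115]
wrist_force: [0.7, -0.1, 0.7]
finger_gap: 39.7
finger_force: 0.0
```

>>> {"name": "send_path", "arguments": {
  "deltas": {"segments": [[0, 0, 0, 0, 0, 0], [0, 0, 0, 0, 0, 0]]}
}}

```text
clock: 16.6
eef_pos: [466.5, 256.1, 166.5]
eef_rot: [3.141, 0.002, 0.114]
wrist_force: [-0.2, 0.3, 1.2]
finger_gap: 39.9
finger_force: 0.0
```

Run:
```python
from h import *
print(toolmove([485,258,87],0.113))
```

```text
(array([18.8,  0.2, 79.5]), array([0.0009, 0.0021, 0.0007]))
```

In the tool's units: 79 mm / 300 = 0.2633, 55 mm / 300 = 0.1833.

>>> {"name": "send_path", "arguments": {
  "deltas": {"segments": [[0.0333, 0, 0.0333, 0, 0, 0], [0.06, 0, 0.1, 0, 0, 0], [0.06, 0, 0.1833, 0, 0, 0], [0.06, 0, 0.2633, 0, 0, 0], [0.06, 0, 0.2633, 0, 0, 0]]},
  "aperture": 40
}}

```text
clock: 17.1
eef_pos: [484.6, 256.8, 87.1]
eef_rot: [3.141, 0.002, 0.111]
wrist_force: [-1.0, -0.1, -0.4]
finger_gap: 40.0
finger_force: 0.0
```

>>> {"name": "send_path", "arguments": {
  "deltas": {"segments": [[0, 0, 0, 0, 0, 0], [0, 0, 0, 0, 0, 0], [0, 0, 0, 0, 0, 0], [0, 0, 0, 0, 0, 0]]},
  "aperture": 5,
  "grip_force": 25
}}

```text
clock: 17.5
eef_pos: [485.2, 258.4, 89.0]
eef_rot: [-3.141, -0.001, 0.113]
wrist_force: [-0.1, -0.2, 1.9]
finger_gap: 11.8
finger_force: 24.9
```

>>> {"name": "send_path", "arguments": {
  "deltas": {"segments": [[0, 0, -0.05, 0, 0, 0], [0, 0, -0.1833, 0, 0, 0], [0, 0, -0.3167, 0, 0, 0], [0, 0, -0.5, 0, 0, 0], [0, 0, -0.5, 0, 0, 0]]}
}}

```text
clock: 18.0
eef_pos: [486.3, 259.1, 244.6]
eef_rot: [-3.139, -0.009, 0.113]
wrist_force: [0.1, 0.6, -1.2]
finger_gap: 12.0
finger_force: 25.0
```

```bash
python3 slot.py 3 235
```

```text
slot 3 [np.float64(497.80187889533437), np.float64(-252.1162883048686), 235.0] (array([-46.3, 509.3,   7.7]), array([-0.0031, -0.0091,  0.037 ]))
```

In the tool's units: 220 mm / 300 = 0.7333, 180 mm / 300 = 0.6, 0.037 rad / 4 = 0.0093.

>>> {"name": "send_path", "arguments": {
  "deltas": {"segments": [[-0.0133, 0.15, 0, 0, 0, 0.0025], [-0.0267, 0.3, 0, 0, 0, 0.005], [-0.04, 0.45, 0, 0, 0, 0.0093], [-0.0533, 0.6, 0, 0, 0, 0.0093], [-0.0667, 0.7333, 0, 0, 0, 0.0093]]}
}}

```text
clock: 18.5
eef_pos: [489.3, 35.6, 237.9]
eef_rot: [3.141, 0.0, 0.076]
wrist_force: [0.7, 0.3, -0.6]
finger_gap: 12.0
finger_force: 25.0
```

>>> {"name": "send_path", "arguments": {
  "deltas": {"segments": [[-0.01, 0.15, 0, 0, 0, 0], [-0.02, 0.3, 0, 0, 0, 0], [-0.03, 0.45, 0, 0, 0, 0], [-0.04, 0.6, 0, 0, 0, 0], [-0.05, 0.75, 0, 0, 0, 0]]}
}}

```text
clock: 19.0
eef_pos: [491.3, -189.7, 237.9]
eef_rot: [-3.142, 0.0, 0.076]
wrist_force: [0.1, 0.5, -1.6]
finger_gap: 11.8
finger_force: 25.0
```

>>> {"name": "send_path", "arguments": {
  "deltas": {"segments": [[-0.0033, 0.1167, 0, 0, 0, 0], [-0.0033, 0.2167, 0, 0, 0, 0], [-0.0033, 0.2167, 0, 0, 0, 0], [-0.0033, 0.2167, 0, 0, 0, 0]]}
}}

```text
clock: 19.4
eef_pos: [495.4, -252.9, 237.4]
eef_rot: [-3.141, 0.001, 0.075]
wrist_force: [-0.1, 0.2, -1.7]
finger_gap: 11.9
finger_force: 25.0
```

```bash
python3 slot.py 3 160; python3 snap.py w8; python3 held.py w8 125
```

```text
slot 3 [np.float64(497.80187889533437), np.float64(-252.1162883048686), 160.0] (array([ 2.5, -0.5, 77.4]), array([-0.0007,  0.0008, -0.0011]))
top -26.9 y [-5.8  5.6] board centre tool x -0.5
```

In the tool's units: 80 mm / 300 = 0.2667, 60 mm / 300 = 0.2.

>>> {"name": "send_path", "arguments": {
  "deltas": {"segments": [[0.01, 0, 0.1, 0, 0, 0], [0.01, 0, 0.2, 0, 0, 0], [0.01, 0, 0.2667, 0, 0, 0], [0.01, 0, 0.2667, 0, 0, 0]]}
}}

```text
clock: 19.85
eef_pos: [497.8, -250.8, 155.7]
eef_rot: [-3.139, 0.004, 0.077]
wrist_force: [0.5, 0.2, -1.0]
finger_gap: 11.9
finger_force: 25.0
```

```bash
python3 slot.py 3 92
```

```text
slot 3 [np.float64(497.80187889533437), np.float64(-252.1162883048686), 92.0] (array([ 0.1,  1.4, 63.7]), array([-0.0027,  0.0037,  0.0012]))
```

In the tool's units: 46 mm / 300 = 0.1533, 40 mm / 300 = 0.1333.

>>> {"name": "send_path", "arguments": {
  "deltas": {"segments": [[0, 0, 0, 0, 0, 0], [0, 0, 0.05, 0, 0, 0], [0, 0, 0.1, 0, 0, 0], [0, 0, 0.1333, 0, 0, 0], [0, 0, 0.1533, 0, 0, 0]]}
}}

```text
clock: 20.35
eef_pos: [499.0, -252.5, 112.4]
eef_rot: [3.141, -0.001, 0.076]
wrist_force: [0.2, -0.1, -1.0]
finger_gap: 11.7
finger_force: 25.0
```

>>> {"name": "send_path", "arguments": {
  "deltas": {"segments": [[0, 0, 0.0133, 0, 0, 0], [0, 0, 0.0267, 0, 0, 0], [0, 0, 0.04, 0, 0, 0], [0, 0, 0.05, 0, 0, 0], [0, 0, 0.05, 0, 0, 0]]}
}}

```text
clock: 20.85
eef_pos: [498.6, -252.6, 96.7]
eef_rot: [-3.141, 0.0, 0.076]
wrist_force: [0.2, -0.1, -1.3]
finger_gap: 11.8
finger_force: 25.0
```

In the tool's units: 5 mm / 300 = 0.0167, 2 mm / 300 = 0.0067.

>>> {"name": "send_path", "arguments": {
  "deltas": {"segments": [[0, 0, 0.0067, 0, 0, 0], [0, 0, 0.0167, 0, 0, 0], [0, 0, 0.0167, 0, 0, 0]]}
}}

```text
clock: 21.15
eef_pos: [498.6, -252.5, 91.6]
eef_rot: [-3.141, 0.0, 0.076]
wrist_force: [0.1, 0.6, -0.7]
finger_gap: 11.6
finger_force: 25.0
```

>>> {"name": "send_path", "arguments": {
  "deltas": {"segments": [[0, 0, 0, 0, 0, 0], [0, 0, 0, 0, 0, 0], [0, 0, 0, 0, 0, 0], [0, 0, -0.0333, 0, 0, 0], [0, 0, -0.1333, 0, 0, 0]]},
  "aperture": 40
}}

```text
clock: 21.65
eef_pos: [497.7, -252.1, 130.9]
eef_rot: [-3.139, 0.003, 0.076]
wrist_force: [0.4, -1.0, 0.2]
finger_gap: 39.8
finger_force: 0.0
```

>>> {"name": "send_path", "arguments": {
  "deltas": {"segments": [[0, 0, -0.15, 0, 0, 0], [0, 0, -0.3, 0, 0, 0], [0, 0, -0.45, 0, 0, 0], [0, 0, -0.45, 0, 0, 0]]}
}}

```text
clock: 22.05
eef_pos: [500.1, -253.4, 274.3]
eef_rot: [3.136, -0.009, 0.076]
wrist_force: [-0.3, 0.2, -0.7]
finger_gap: 40.0
finger_force: 0.0
```

```bash
python3 snap.py w9
```

Run:
```python
from h import *
print(toolmove([506,143.9,250],0.113))
st=dict(np.load("pics/w9_st.npz")); W=cloud("wrist",np.load("pics/w9.npy"),st); m=(W[...,2]>100)&(W[...,2]<150)&(abs(W[...,1]+250)<12)&(W[...,0]>500)
print(m.sum(),np.median(W[m][:,2]))
```

```text
(array([  36.6, -395.3,   19.5]), array([ 0.0036, -0.0049, -0.0372]))
1233 118.07154840353593
```

Board 3 is seated (top at 118.1, expected 118). Next is board 4.

Units first: shifts go in shares of 300 mm and turns go in shares of 4 rad. So -240 mm / 300 = -0.8, -200 mm / 300 = -0.6667, -0.037 rad / 4 = -0.0093.

>>> {"name": "send_path", "arguments": {
  "deltas": {"segments": [[0.0133, -0.1667, 0, 0, 0, -0.0025], [0.0267, -0.3333, 0, 0, 0, -0.005], [0.04, -0.5, 0, 0, 0, -0.0093], [0.0533, -0.6667, 0, 0, 0, -0.0093], [0.0733, -0.8, 0, 0, 0, -0.0093]]},
  "aperture": 40
}}

```text
clock: 22.6
eef_pos: [501.5, -9.3, 266.3]
eef_rot: [-3.141, 0.001, 0.113]
wrist_force: [1.3, -0.0, 0.5]
finger_gap: 40.2
finger_force: 0.0
```

>>> {"name": "send_path", "arguments": {
  "deltas": {"segments": [[0.0067, -0.1667, 0, 0, 0, 0], [0.0167, -0.3333, 0.0667, 0, 0, 0], [0.0333, -0.5133, 0.1333, 0, 0, 0], [0.0333, -0.5133, 0.2667, 0, 0, 0], [0.0333, -0.5133, 0.3333, 0, 0, 0]]}
}}

```text
clock: 23.1
eef_pos: [492.9, 144.1, 163.0]
eef_rot: [3.141, 0.005, 0.116]
wrist_force: [0.9, -0.4, -0.1]
finger_gap: 40.0
finger_force: 0.0
```

>>> {"name": "send_path", "arguments": {
  "deltas": {"segments": [[0, 0, 0, 0, 0, 0], [0, 0, 0, 0, 0, 0]]}
}}

```text
clock: 23.3
eef_pos: [495.1, 142.3, 167.4]
eef_rot: [3.142, 0.0, 0.113]
wrist_force: [-0.4, -1.0, 0.3]
finger_gap: 40.1
finger_force: 0.0
```

Run:
```python
from h import *
print(toolmove([506,143.9,78],0.113))
```

```text
(array([11.1, -0.3, 89.4]), array([ 0.0001,  0.0004, -0.0004]))
```

In the tool's units: 88 mm / 300 = 0.2933, 65 mm / 300 = 0.2167.

>>> {"name": "send_path", "arguments": {
  "deltas": {"segments": [[0.02, 0, 0.0333, 0, 0, 0], [0.0367, -0.0033, 0.1167, 0, 0, 0], [0.0367, -0.0033, 0.2167, 0, 0, 0], [0.0367, -0.0033, 0.2933, 0, 0, 0], [0.0367, -0.0033, 0.2933, 0, 0, 0]]},
  "aperture": 40
}}

```text
clock: 23.8
eef_pos: [505.1, 144.1, 76.9]
eef_rot: [3.141, 0.004, 0.112]
wrist_force: [-0.9, 0.2, 0.5]
finger_gap: 40.0
finger_force: 0.0
```

>>> {"name": "send_path", "arguments": {
  "deltas": {"segments": [[0, 0, 0, 0, 0, 0], [0, 0, 0, 0, 0, 0], [0, 0, 0, 0, 0, 0], [0, 0, 0, 0, 0, 0]]},
  "aperture": 5,
  "grip_force": 25
}}

```text
clock: 24.2
eef_pos: [506.3, 144.8, 79.9]
eef_rot: [-3.141, -0.001, 0.113]
wrist_force: [-0.1, 2.9, -0.3]
finger_gap: 11.8
finger_force: 25.0
```

>>> {"name": "send_path", "arguments": {
  "deltas": {"segments": [[0, 0, -0.05, 0, 0, 0], [0, 0, -0.1833, 0, 0, 0], [0, 0, -0.3167, 0, 0, 0], [0, 0, -0.5, 0, 0, 0], [0, 0, -0.5, 0, 0, 0]]}
}}

```text
clock: 24.7
eef_pos: [507.6, 145.2, 235.5]
eef_rot: [-3.141, -0.01, 0.113]
wrist_force: [0.9, 0.1, -0.7]
finger_gap: 11.4
finger_force: 25.0
```

```bash
python3 slot.py 4 225
```

```text
slot 4 [np.float64(502.2056366860031), np.float64(-309.9488649146058), 225.0] (array([-56.8, 451.6,   9.5]), array([-0.0011, -0.0096,  0.0369]))
```

In the tool's units: 220 mm / 300 = 0.7333, 180 mm / 300 = 0.6, 0.037 rad / 4 = 0.0093.

>>> {"name": "send_path", "arguments": {
  "deltas": {"segments": [[-0.0167, 0.15, 0, 0, 0, 0.0025], [-0.0367, 0.3, 0, 0, 0, 0.005], [-0.0567, 0.45, 0, 0, 0, 0.0093], [-0.0733, 0.6, 0, 0, 0, 0.0093], [-0.0933, 0.7333, 0, 0, 0, 0.0093]]}
}}

```text
clock: 25.2
eef_pos: [502.4, -79.0, 228.9]
eef_rot: [3.141, -0.0, 0.075]
wrist_force: [0.8, -0.6, -0.9]
finger_gap: 12.0
finger_force: 25.0
```

>>> {"name": "send_path", "arguments": {
  "deltas": {"segments": [[-0.0133, 0.15, 0, 0, 0, 0], [-0.0267, 0.3, 0, 0, 0, 0], [-0.04, 0.45, 0, 0, 0, 0], [-0.0533, 0.6, 0, 0, 0, 0], [-0.0667, 0.7533, 0, 0, 0, 0]]}
}}

```text
clock: 25.7
eef_pos: [499.6, -305.7, 228.8]
eef_rot: [-3.142, -0.0, 0.076]
wrist_force: [0.1, 0.1, -1.1]
finger_gap: 12.0
finger_force: 25.0
```

>>> {"name": "send_path", "arguments": {
  "deltas": {"segments": [[0, 0.0167, 0, 0, 0, 0], [0, 0.0167, 0, 0, 0, 0], [0, 0.0167, 0, 0, 0, 0]]}
}}

```text
clock: 26.0
eef_pos: [500.4, -308.0, 228.8]
eef_rot: [-3.141, 0.0, 0.076]
wrist_force: [-0.1, 0.9, -1.4]
finger_gap: 12.0
finger_force: 25.0
```

```bash
python3 slot.py 4 150; python3 snap.py w10; python3 held.py w10 105
```

```text
slot 4 [np.float64(502.2056366860031), np.float64(-309.9488649146058), 150.0] (array([ 1.6,  2.2, 78.8]), array([-0.0005,  0.0002,  0.0003]))
top -28.0 y [-5.7  5.6] board centre tool x -1.4
```

In the tool's units: 78 mm / 300 = 0.26, 60 mm / 300 = 0.2.

>>> {"name": "send_path", "arguments": {
  "deltas": {"segments": [[0.0067, 0.0067, 0.1, 0, 0, 0], [0.0067, 0.0067, 0.2, 0, 0, 0], [0.0067, 0.0067, 0.26, 0, 0, 0], [0.0067, 0.0067, 0.26, 0, 0, 0]]}
}}

```text
clock: 26.45
eef_pos: [501.9, -308.9, 148.9]
eef_rot: [-3.139, 0.003, 0.077]
wrist_force: [-0.3, -0.0, -0.5]
finger_gap: 11.9
finger_force: 25.0
```

```bash
python3 slot.py 4 83
```

```text
slot 4 [np.float64(502.2056366860031), np.float64(-309.9488649146058), 83.0] (array([ 0.4,  1.3, 65.9]), array([-0.0026,  0.0031,  0.0014]))
```

In the tool's units: 46 mm / 300 = 0.1533, 40 mm / 300 = 0.1333.

>>> {"name": "send_path", "arguments": {
  "deltas": {"segments": [[0, 0, 0, 0, 0, 0], [0, 0, 0.05, 0, 0, 0], [0, 0, 0.1, 0, 0, 0], [0, 0, 0.1333, 0, 0, 0], [0, 0, 0.1533, 0, 0, 0]]}
}}

```text
clock: 26.95
eef_pos: [502.4, -310.5, 104.4]
eef_rot: [-3.141, 0.0, 0.076]
wrist_force: [0.7, -0.0, -0.4]
finger_gap: 11.7
finger_force: 25.0
```

>>> {"name": "send_path", "arguments": {
  "deltas": {"segments": [[0, 0, 0.0133, 0, 0, 0], [0, 0, 0.0267, 0, 0, 0], [0, 0, 0.04, 0, 0, 0], [0, 0, 0.0567, 0, 0, 0], [0, 0, 0.0567, 0, 0, 0]]}
}}

```text
clock: 27.45
eef_pos: [502.3, -310.6, 87.4]
eef_rot: [-3.141, 0.001, 0.076]
wrist_force: [0.4, 0.2, -0.8]
finger_gap: 11.8
finger_force: 25.0
```

In the tool's units: 5 mm / 300 = 0.0167, 2 mm / 300 = 0.0067.

>>> {"name": "send_path", "arguments": {
  "deltas": {"segments": [[0, 0, 0.0067, 0, 0, 0], [0, 0, 0.0167, 0, 0, 0], [0, 0, 0.0167, 0, 0, 0]]}
}}

```text
clock: 27.75
eef_pos: [502.4, -310.6, 82.7]
eef_rot: [-3.141, 0.0, 0.076]
wrist_force: [0.5, 0.3, -0.6]
finger_gap: 12.0
finger_force: 25.0
```

>>> {"name": "send_path", "arguments": {
  "deltas": {"segments": [[0, 0, 0, 0, 0, 0], [0, 0, 0, 0, 0, 0], [0, 0, 0, 0, 0, 0], [0, 0, -0.0333, 0, 0, 0], [0, 0, -0.1333, 0, 0, 0]]},
  "aperture": 40
}}

```text
clock: 28.25
eef_pos: [501.5, -310.0, 121.8]
eef_rot: [-3.139, 0.003, 0.076]
wrist_force: [-0.1, 0.3, 0.1]
finger_gap: 39.5
finger_force: 0.0
```

>>> {"name": "send_path", "arguments": {
  "deltas": {"segments": [[0, 0, -0.15, 0, 0, 0], [0, 0, -0.3, 0, 0, 0], [-0.0667, -0.0667, -0.45, 0, 0, 0], [-0.1333, -0.1667, -0.6, 0, 0, 0], [-0.1333, -0.2667, -0.7, 0, 0, 0]]}
}}

```text
clock: 28.75
eef_pos: [455.3, -235.3, 334.0]
eef_rot: [3.14, -0.001, 0.074]
wrist_force: [0.1, 0.5, 0.2]
finger_gap: 39.8
finger_force: 0.0
```

>>> {"name": "send_path", "arguments": {
  "deltas": {"segments": [[0, 0, 0, 0, 0, 0], [0, 0, 0, 0, 0, 0], [0, 0, 0, 0, 0, 0]]}
}}

```text
clock: 29.05
eef_pos: [456.7, -235.9, 330.3]
eef_rot: [-3.141, 0.001, 0.076]
wrist_force: [0.2, 0.3, -0.4]
finger_gap: 40.1
finger_force: 0.0
```

```bash
python3 snap.py w11
```

Run:
```python
from h import *
st=dict(np.load("pics/w11_st.npz")); W=cloud("wrist",np.load("pics/w11.npy"),st); a=.076
X=W-[495.6,-223.2,0]; l=np.stack([X[...,0]*np.cos(a)+X[...,1]*np.sin(a),-X[...,0]*np.sin(a)+X[...,1]*np.cos(a)],-1)
for k,y in enumerate((87,29,-29,-87)):
    m=(abs(l[...,1]-y)<20)&(W[...,2]>95)&(W[...,2]<150); z=np.median(W[m][:,2]); m&=abs(W[...,2]-z)<4
    print(k+1,m.sum(),"top",round(z,1),"x",np.round(np.percentile(l[m][:,0],[.5,99.5]),1),"y",np.round(np.percentile(l[m][:,1],[2,98]),1))
```

```text
1 1921 top 132.6 x [-76.7 161.7] y [79.1 93.9]
2 1523 top 125.6 x [-66.1 157.2] y [19.2 39.4]
3 1244 top 118.1 x [-56.7 152.8] y [-39.9 -17.5]
4 1022 top 110.2 x [-47.5 148.5] y [-99.6 -76.2]
```

View pics/w11.png

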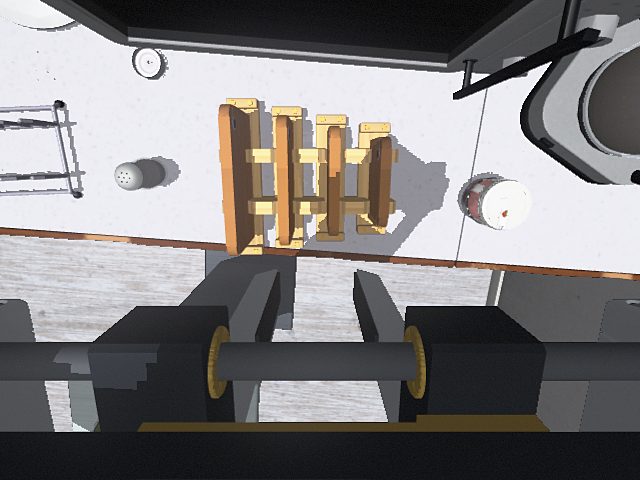

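All four boards stand in the stand: 1 at (232,180), 2 at (285,180), 3 at (334,180) and 4 at (380,183). The salt shaker and the jar are where they were. I'll check the lean of the boards, with the microwave excluded.

Run:
```python
from h import *
st=dict(np.load("pics/w11_st.npz")); W=cloud("wrist",np.load("pics/w11.npy"),st); a=.076
X=W-[495.6,-223.2,0]; l=np.stack([X[...,0]*np.cos(a)+X[...,1]*np.sin(a),-X[...,0]*np.sin(a)+X[...,1]*np.cos(a)],-1)
for k,(y,h) in enumerate(((87,134),(29,126),(-29,118),(-87,110))):
    m=(abs(l[...,1]-y)<20)&(abs(W[...,2]-h)<3)&(abs(l[...,0])<95)
    print(k+1,round(np.median(W[m][:,2]),1),"x",np.round(np.percentile(l[m][:,0],[.5,99.5]),1),"y",np.round(np.percentile(l[m][:,1],[2,98]),1))
p,d=manip.camera("top"); W=cloud("top",d)
for nm,(x,y) in dict(salt=(313,258),tin=(158,197),jar=(470,316)).items(): print(nm,W[y-2:y+3,x-2:x+3].reshape(-1,3).mean(0))
```

```text
1 133.9 x [-73.7  77.3] y [79.4 91.3]
2 125.9 x [-64.1  66.9] y [21.6 33.3]
3 118.0 x [-54.7  57.4] y [-35.5 -23.8]
4 109.9 x [-46.9  45.3] y [-93.4 -81.7]
salt [492.8875682   -3.03765144  88.09304086]
tin [518.40202713 507.96227764  36.79491508]
jar [ 493.9206441  -464.30509223   85.80477591]
```

All four boards are seated upright (heights 133.9, 125.9, 118.0 and 109.9), centred between their stops, and the bystanders haven't moved.

```bash
python3 -c "
from cell import manip
print(manip.sign_off())"
```

```text
the job is handed in; nothing more can be done
None
```

All four boards are upright in their matching stand slots, longest to shortest. The salt shaker, tin and jam jar were left where they stood, and the job was handed in at about 29 s.

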